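Set the sorting funnel over its cup and lock it with the hand knob

TASK

The tin funnel's bracket is loose and stands off to one side of the clear sorting cup. Slide the bracket along its channel until the spout is centred over the cup, then lock it with the black six-sided knob: turn it clockwise until it bites (the resistance rises sharply) and from that point give it an eighth of a turn more, so that it holds without bending the foot. Leave the cup, the tray of blue caps, the valve stem, the gauge and the valve core tool where they are, and let go at the end.

Things in the scene. Friction and masses are not known exactly. Their poses are not given: they have to be found in the camera images.
- bracket: Sliding funnel bracket: slotted steel foot, 44 x 4 mm, its top 8 mm above the shelf, with a square green post and the tin funnel beyond it. y axis: the sliding direction, from the knob towards post and funnel; z up. Origin at shelf height on the slot's line; post at y = 90 mm, spout at y = 165 mm, both x = 0. Slides with about 3 N drag while the knob is loose; y travel 105 mm from the inner stop.
- channel: Fixed aluminium channel, 84 x 220 mm, 10 mm high, that guides the bracket's foot; axes as the bracket's, origin under the knob's axis at shelf height. The bracket starts within about 20 mm of its inner stop and always has to move along +y to reach the cup.
- post_grip (a point): On the axis of the green square post (16 x 16 mm, faces along the bracket's x and y), 192 mm above the shelf, 16 mm below the post's top: the place to grip the bracket from above. Axes as the bracket's. The funnel's rim (86 mm across, top 164 mm above the shelf) begins 24 mm from the post's +y face.
- spout (a point): Centre of the spout's lower end, 19 mm across, 88 mm above the shelf; it moves with the bracket. Axes as bracket.
- cup: Loose clear plastic sorting cup, 66 mm across the rim, 68 mm tall, 90 g. It stands on the shelf within 3 mm of the spout's line of travel, 35 to 95 mm farther along the bracket's +y than the spout is at first. Origin: centre of its underside.
- knob: Black six-sided clamp knob on the bolt: head 36 mm across its upright flats, 28 mm high, on a 24 mm hub with a washer, white dot on top. Origin on its axis at half the head's height, 42 mm above the shelf, 14 mm below the head's top; x points through the dot to the middle of a flat, z up. Grip it across two opposite flats; clockwise seen from above tightens. Its height hardly changes.
- bolt: Fixed upright bolt, 8 mm, through the foot's slot, carrying the knob. Origin on its axis at shelf height; post 120 mm or more away once the funnel is set. The knob bites after 0.6 to 2.4 rad of turning, not to be told from any pose. Loose it turns at 0.03 N m; at the bite the torque jumps to about 0.35 N m within 6 degrees, then climbs slowly. Let go, it springs back about 4 degrees and stays.
- cap_tray: Loose tin tray, 75 x 55 x 16 mm, with six blue hex valve caps; a bystander. Origin: centre of its underside.
- stem: Black rubber snap-in valve stem with a brass thread, 42 mm tall, 19 mm across its base, standing on its base; a bystander. Origin: centre of its underside.
- gauge: Steel pencil tire gauge, 143 mm long along its x, 11 mm thick, lying on the shelf; a bystander. Origin: on its underside.
- core_tool: Yellow plastic valve core tool, 75 mm long along its x, 10 mm high, lying on the shelf; a bystander. Origin: on its underside.
Things that resemble listed ones, but are neither listed nor needed, are in the scene too. Of the things shaped like the bolt, the black one is meant. Several things look just like the cup: the one meant starts farthest from the robot's base.

How it is judged (in metres and radians):
On the way, in this order (a step that is already met when the one before it is completed fails the run):
1. the spout is centred over the cup while the knob is still loose (horizontal distance between spout and cup below 0.008 m and contact force between bolt and bracket below 1 N), for 0.3 s.
2. the knob has bitten and presses its washer on the foot (contact force between bolt and bracket above 5 N), for 0.1 s.
At the end, for the whole second after the job is handed in: The spout is within 8 mm of the cup's centre line, the cup is upright, the knob is let go and its bolt clamps the foot with 12 to 100 N, that is, it was turned some 21 to 66 degrees past the bite (an eighth of a turn gives about 50 N), and nothing moves (horizontal distance between spout and cup below 0.008 m and contact force between bolt and bracket between 12 and 100 N and linear speed of bracket below 0.01 m/s and angle between cup's own z axis and vertical below 0.1 rad); the robot touches nothing.
It fails at once if the knob is overtightened (more than about 78 degrees past the bite) and bends the foot (contact force between bolt and bracket above 128 N).
It fails at once if the cup is shifted by more than 12 mm (distance of cup from where it was at the start of the episode above 0.012 m).
It fails at once if a bystander is shifted by more than 15 mm (distance of any of cap_tray, stem, gauge, core_tool from where it was at the start of the episode above 0.015 m).
It also fails if it takes over 72 s, if anything falls off the work surface, if the arm or the gripper's body presses on something with over 40 N, if the wrist force passes 120 N, or if a joint passes its speed limit or range.

ROBOT

A 6-joint arm with a two-finger parallel gripper is mounted at the origin on the work surface. World frame = base frame: x ahead of the robot, y to its left, z up, the work surface at z = 0. Lengths are in mm, angles in rad, forces in N, time in s.
With the tool pointing down it reaches from about 300 to 875 mm from the base axis. Payload 4.2 kg.
Tool frame: the origin (TCP) lies between the finger pads; the fingertips stand arm.tip_extent ahead of it and the grasp point (between the pads) lies 3 mm ahead of it (arm.tip_extent is the distance from the TCP to the fingertips, in mm); z points along the fingers, x is the direction in which the jaws open and shut, and the axes are right-handed (so a half turn about z gives the same grasp; the last joint's range is limited). The gripper opens to 85 mm and grips with 20 to 120 N. Pads are 22 mm wide; open, the fingers measure 114 mm over their backs; the gripper's body (76 mm by 85 mm) begins 54 mm behind the grasp point. The pads swing forward as they close: fully open they stand 13 mm farther back than shut.
Start: joints at [-1.15, 0.32, 1.565, -0, 1.257, -0.02], TCP at [245.336, -520.05, 224.238] pointing down, gripper open.
Joint ranges: [-3.11, 3.11], [-0.84, 2.01], [0.21, 2.61], [-1.34, 4.49], [0.05, 2.63], [-2.56, 2.56]. Speed limits (rad/s): [2.57, 2.57, 3.14, 3.14, 3.14, 3.14].

INTERFACE

Orientations are given as a unit quaternion [w, x, y, z].
In Python, from workcell import arm gives the robot as it stands. The module is installed in compiled form; this text tells all that it offers.
- The arm moves only by the tool carry_out, never from a script. Its argument "deltas" is a list of rows, each a list of 3 entries, a list of its own where there are three numbers: the closure in counts, from 0 (fully open) to 255 (shut), then the shift along the tool's x, y, z in m, then the turn, a rotation vector about the tool's x, y, z in degrees. In form: [[grip, [tx, ty, tz], [wx, wy, wz]], ...]. A call has 1 to 8 rows; each row is the pose to reach, as a shift and turn from the pose commanded when the call began, along the tool's axes at that moment; what a row does not reach only later rows make up. A row lasts 1/12 s, in which the tool goes at most 41.7 mm and 7.16 degrees, less where a joint would pass 70% of its speed; a pose out of reach is approached as far as the arm can. A call with a gripper value outside its range is refused whole. The fingers move at their own pace and stop on an object; "squeeze" is the grip in N (left out, the last holds). Time passes only in rows, so rows that repeat a pose let the fingers close. It gives the time, the measured TCP pose, the force and the opening at its end, in the units of the state.
- arm.read_state(): the state, without advancing time (a new reading comes with each control period).
- arm.snapshot(name): name is "side" or "top" or "wrist"; returns the picture (384x512x3 uint8, blue, green, red); there is no depth.
- arm.camera_info(name): a dict with "intrinsics" (3x3 intrinsics, pixels), "pose" (4x4, takes a point from camera to world coordinates). Camera axes: x right, y down, z forward; pixel columns grow to the right and rows downward; lengths in mm; the calibration is good to about 2 mm. A picture is of the moment at which its call begins: read the wrist's pose just before it. camera_info takes no time and is no camera call; for the wrist camera it gives the pose at the moment of the call.
- arm.job_done(): hands the job in, once; it reports no verdict.
The state is a dict: "time_s": time; "q": joint angles; "dq": joint speeds; "tau": joint torques, N m; "ee_pos": TCP position; "orientation": TCP orientation; "contact_force": force on the tool from outside, world axes, zero at the start; "moment": the same for the moment, N m; "grip_width": opening from 0.0 (shut) to 1.0 (fully open).
Only numpy, scipy, OpenCV 4.12 (cv2) and the standard library are available. Lean on these libraries where they do the work, as an engineer would, in place of code of your own. Each camera call takes 0.05 s, during which the arm holds its last target.

## Working session

There is one attempt and no reset: what is moved stays moved. The work goes in short steps, Python scripts to look and compute and a tool call to move; the robot and the scene stay as the last step left them, time stands still between calls to the robot, and variables do not carry over. Pictures are saved under pics/ and viewed, and the job is handed in when it is done.

Besides the shell and the picture viewer there is one more tool, called as name([rows], argument=value, ...), one row to a line, values as JSON. carry_out: Moves the arm, as the interface text tells. Its arguments: {"type":"object","properties":{"deltas":{"type":"array","items":{"type":"array"}},"squeeze":{"type":"number"}},"required":["deltas"]}

```bash
mkdir -p pics; python3 - <<'E'
from workcell import arm
import cv2,numpy as np
s=arm.read_state();print(s);print(arm.tip_extent)
for n in("side","top","wrist"):
    i=arm.camera_info(n);print(n,np.round(i["intrinsics"],1).tolist(),np.round(i["pose"],3).tolist())
    cv2.imwrite(f"pics/{n}0.png",arm.snapshot(n))
E
```

```text
{'time_s': 0.0, 'q': array([-1.15000819e+00,  3.20278605e-01,  1.56570866e+00, -6.83362906e-06,
        1.25743956e+00, -2.00252773e-02]), 'dq': array([ 0.00076632,  0.00071049,  0.00154945, -0.00055016, -0.00115447,
        0.00019448]), 'tau': array([-1.22622736e-03, -4.15535402e+01, -2.34162694e+01, -1.35550190e-04,
        8.11551407e-03, -6.26278634e-06]), 'ee_pos': array([ 245.11174358, -519.56549057,  223.37843438]), 'orientation': array([-5.03717162e-04,  8.44593386e-01, -5.35407481e-01, -7.66370297e-04]), 'contact_force': array([ 0.23466115, -0.32397884,  0.03981375]), 'moment': array([0.0155436 , 0.00611341, 0.04194488]), 'grip_width': 0.9971769687260598}
22.0
side [[442.3, 0.0, 251.8], [0.0, 442.3, 182.6], [0.0, 0.0, 1.0]] [[-0.737, -0.509, 0.444, 162.662], [-0.676, 0.549, -0.492, 351.429], [0.006, -0.663, -0.749, 734.699], [0.0, 0.0, 0.0, 1.0]]
top [[417.3, 0.0, 254.0], [0.0, 417.3, 196.0], [0.0, 0.0, 1.0]] [[-0.022, -0.989, 0.149, 404.507], [-1.0, 0.023, 0.001, -22.121], [-0.005, -0.149, -0.989, 1047.274], [0.0, 0.0, 0.0, 1.0]]
wrist [[343.2, 0.0, 254.2], [0.0, 343.2, 190.3], [0.0, 0.0, 1.0]] [[0.427, -0.861, -0.277, 315.526], [-0.904, -0.407, -0.13, -487.373], [-0.001, 0.305, -0.952, 371.789], [0.0, 0.0, 0.0, 1.0]]
```

View pics/side0.png

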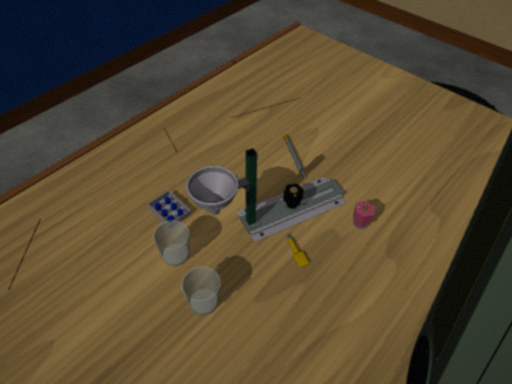

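View pics/top0.png

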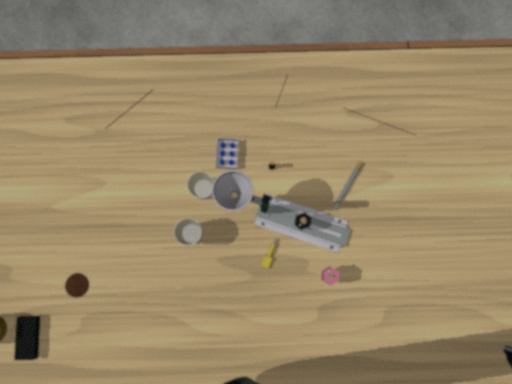

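View pics/wrist0.png

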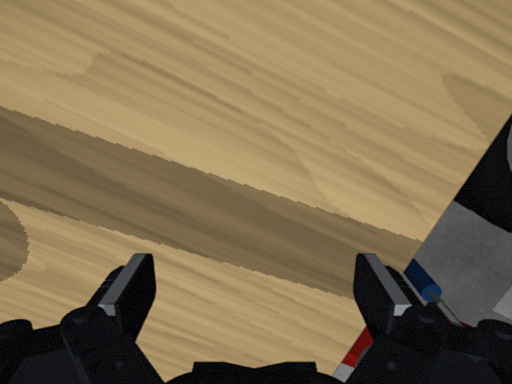

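Top view: two cups, at (201,186) and (188,232). The one at (201,186) lies farther from the base and on the spout's line. Two hex things: the black knob on the channel at (303,221) and a pink one at (331,276). The black one is meant. Now I'll enlarge a crop to confirm.

```bash
python3 - <<'E'
import cv2,numpy as np
t=cv2.imread("pics/top0.png");s=cv2.imread("pics/side0.png")
cv2.imwrite("pics/topc.png",cv2.resize(t[135:295,165:365],None,fx=4,fy=3.75*4/3.75*0.9375,interpolation=cv2.INTER_CUBIC)[:600])
cv2.imwrite("pics/sidec.png",cv2.resize(s[125:325,140:390],None,fx=3,fy=3,interpolation=cv2.INTER_CUBIC))
E
```

```text
(no output)
```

View pics/topc.png

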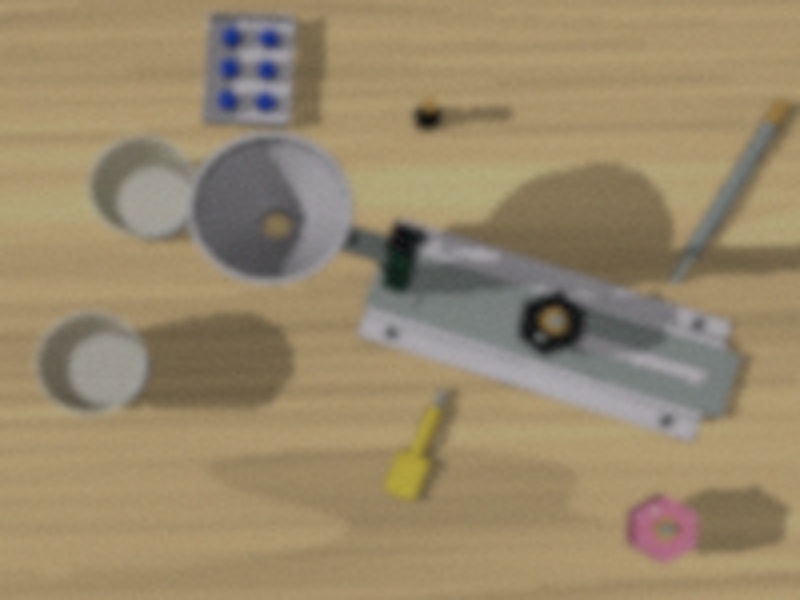

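View pics/sidec.png

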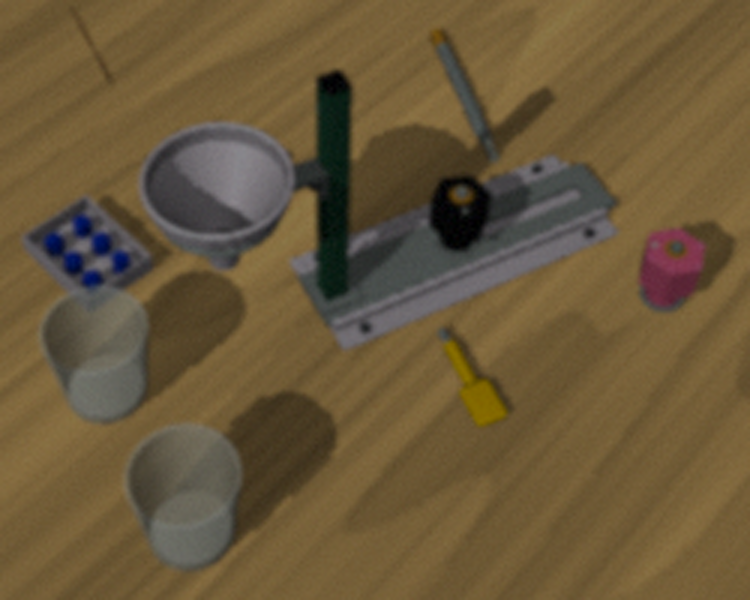

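```bash
cat > h.py <<'E'
import numpy as np
from workcell import arm
def ray(n,u,v,info=None):
    i=info or arm.camera_info(n);K=np.array(i["intrinsics"]);T=np.array(i["pose"])
    d=T[:3,:3]@np.linalg.solve(K,[u,v,1.]);return T[:3,3],d
def onz(n,u,v,z,info=None):
    o,d=ray(n,u,v,info);return (o+d*(z-o[2])/d[2])
def tri(a,b):
    A=[];B=[]
    for o,d in(a,b):
        d=d/np.linalg.norm(d);P=np.eye(3)-np.outer(d,d);A.append(P);B.append(P@o)
    return np.linalg.lstsq(np.vstack(A),np.hstack(B),rcond=None)[0]
def proj(n,p,info=None):
    i=info or arm.camera_info(n);K=np.array(i["intrinsics"]);T=np.array(i["pose"])
    c=T[:3,:3].T@(np.asarray(p)-T[:3,3]);q=K@c;return q[:2]/q[2]
E
python3 - <<'E'
from h import *
np.set_printoptions(precision=1,suppress=True)
t=lambda x,y:(165+x/4-.4,135+y/3.75-.4)
s=lambda x,y:(140+x/3-.35,125+y/3-.35)
P={'post':((408,240),(334,82),208),'rim':((271.5,207.5),(219,183),164),'knob':((552,322),(461,197),56),'cuprim':((146,189),(96,323),68),
'cupbase':((155,203),(107,398),2),'othercuprim':((93,362),(185,477),68),'scrA':((391,332),(365,328),10),'scrB':((667,421),(589,233),10),'scrC':((698,324),(538,169),10),'gaugeTip':((680,278),(491,157),6),'gaugeend':((783,105),(438,36),6),'tool1':((446,395),(443,332),5),'tool2':((405,493),(487,415),5),'stem':((428,115),(96,300),40)}
for k,(a,b,z) in P.items(): print(k,onz('top',*t(*a),z),onz('side',*s(*b),z),tri(ray('top',*t(*a)),ray('side',*s(*b))))
E
```

```text
post [524.6 -46.6 208. ] [523.1 -44.7 208. ] [524.9 -46.7 205.3]
rim [551.4  24.8 164. ] [545.8  27.2 164. ] [551.3  24.3 157.5]
knob [ 491.8 -135.2   56. ] [ 489.9 -136.1   56. ] [ 491.  -135.8   55.6]
cuprim [581.  104.5  68. ] [583.7 102.6  68. ] [580.4 104.2  72.8]
cupbase [583.1 107.4   2. ] [575.6 111.4   2. ] [584.2 108.  -11. ]
othercuprim [471.8 136.   68. ] [467.6 137.3  68. ] [471.3 136.2  62.3]
scrA [491.5 -40.1  10. ] [486.9 -37.1  10. ] [491.3 -40.8   2. ]
scrB [ 429.  -208.7   10. ] [ 425.1 -204.5   10. ] [ 428.7 -210.6    1.6]
scrC [ 492.4 -231.2   10. ] [ 487.7 -228.6   10. ] [ 491.9 -233.3    3.2]
gaugeTip [ 523.9 -222.3    6. ] [ 522.3 -217.7    6. ] [ 525.2 -223.3   -0.9]
gaugeend [ 640.7 -294.     6. ] [ 635.5 -292.8    6. ] [ 640.3 -296.3    0.9]
tool1 [449.3 -73.3   5. ] [448.9 -72.6   5. ] [449.4 -73.4   3.7]
tool2 [385.8 -46.1   5. ] [388.  -42.5   5. ] [387.4 -45.2   1.9]
stem [631.4 -66.   40. ] [615.1  80.3  40. ] [ 710.1  -35.4 -160.8]
```

```bash
cat > go.py <<'E'
import sys
from h import *
from scipy.spatial.transform import Rotation as R
def go(x,y,z,psi):
    s=arm.read_state();w=s['orientation'];r=R.from_quat([w[1],w[2],w[3],w[0]])
    c,sn=np.cos(np.radians(psi)),np.sin(np.radians(psi))
    M=np.array([[c,sn,0],[sn,-c,0],[0,0,-1.]])
    d=r.as_matrix().T@(np.array([x,y,z])-s['ee_pos'])/1000
    rv=(r.inv()*R.from_matrix(M)).as_rotvec(degrees=True)
    print('t',round(s['time_s'],2),'pos',s['ee_pos'].round(1),'F',s['contact_force'].round(1),'M',s['moment'].round(2),'w',round(s['grip_width'],3),'q',np.degrees(s['q']).round(0))
    print('delta',d.round(4).tolist(),'rv',rv.round(2).tolist())
if __name__=="__main__": go(*map(float,sys.argv[1:]))
E
python3 go.py 524.6 -46.6 270 69.6
```

```text
t 0.15 pos [ 245.2 -519.7  223.6] F [ 0.2  0.4 -0.4] M [ 0.03 -0.   -0.05] w 1.002 q [-66.  18.  90.   0.  72.  -1.]
delta [-0.3088, -0.4545, -0.046] rv [-0.09, 0.03, -134.35]
```

carry_out([
  [0, [-0.05, -0.07, -0.046], [0, 0, -7]],
  [0, [-0.309, -0.454, -0.046], [0, 0, -134.3]],
  [0, [-0.309, -0.454, -0.046], [0, 0, -134.3]],
  [0, [-0.309, -0.454, -0.046], [0, 0, -134.3]],
  [0, [-0.309, -0.454, -0.046], [0, 0, -134.3]],
  [0, [-0.309, -0.454, -0.046], [0, 0, -134.3]],
  [0, [-0.309, -0.454, -0.046], [0, 0, -134.3]],
  [0, [-0.309, -0.454, -0.046], [0, 0, -134.3]],
])

```text
time_s: 0.82
ee_pos: [411.9, -235.3, 258.9]
orientation: [0.0, 0.998, -0.063, 0.0]
contact_force: [-0.1, -0.1, -0.2]
grip_width: 1.0
```

```bash
python3 go.py 524.6 -46.6 270 69.6
```

```text
t 0.82 pos [ 411.9 -235.3  258.9] F [-0.1 -0.1 -0.2] M [-0.04 -0.    0.  ] w 1.0 q [-31.   8.  99.   0.  74. -24.]
delta [0.0879, -0.2015, -0.0111] rv [0.0, -0.0, -76.88]
```

carry_out([
  [0, [0.08, -0.18, -0.011], [0, 0, -70]],
  [0, [0.08, -0.18, -0.011], [0, 0, -70]],
  [0, [0.08, -0.18, -0.011], [0, 0, -70]],
  [0, [0.08, -0.18, -0.011], [0, 0, -70]],
  [0, [0.08, -0.18, -0.011], [0, 0, -70]],
  [0, [0.08, -0.18, -0.011], [0, 0, -70]],
  [0, [0.08, -0.18, -0.011], [0, 0, -70]],
  [0, [0.08, -0.18, -0.011], [0, 0, -70]],
])

```text
time_s: 1.48
ee_pos: [514.8, -68.5, 269.3]
orientation: [-0.0, 0.906, 0.424, -0.0]
contact_force: [0.4, -0.7, -0.8]
grip_width: 0.996
```

carry_out([
  [0, [0, 0, 0], [0, 0, 0]],
  [0, [0, 0, 0], [0, 0, 0]],
])

```text
time_s: 1.65
ee_pos: [514.5, -69.3, 269.6]
orientation: [-0.0, 0.908, 0.419, -0.0]
contact_force: [-0.0, -0.3, -0.9]
grip_width: 1.001
```

```bash
python3 go.py 524.6 -46.6 270 69.6; python3 - <<'E'
from h import *
import cv2
i=arm.camera_info('wrist');cv2.imwrite("pics/w1.png",arm.snapshot('wrist'))
for p in[(524.6,-46.6,208),(551,24.3,164),(581.5,104.5,68)]:print(proj('wrist',p,i))
E
```

```text
t 1.65 pos [514.5 -69.3 269.6] F [-0.  -0.3 -0.9] M [ 0.    0.01 -0.05] w 1.001 q [ -9.  12.  92.  -0.  76. -58.]
delta [0.0239, -0.0071, -0.0004] rv [-0.03, 0.01, -20.09]
[292.69314204 195.3602617 ]
[383.14031653 143.48653683]
[433.7976363   97.29847232]
```

View pics/w1.png

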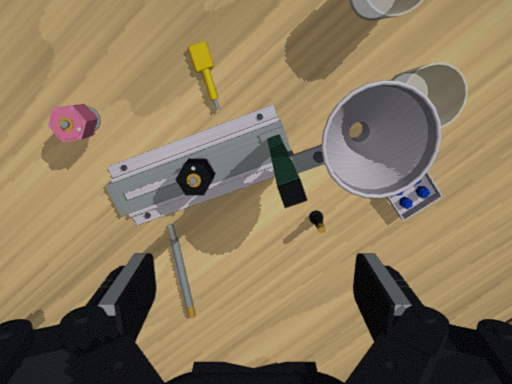

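Wrist view: post top at (293,192), funnel rim centred near (381,139), the meant cup's rim near (440,93), knob top near (196,177) with the white dot at (193,169).

```bash
python3 - <<'E'
from h import *
import cv2
np.set_printoptions(precision=1,suppress=True)
for p in[(292.5,192,208),(381.5,139,164),(440,92.5,68),(410,90,2),(193,170,56),(196,178,56)]:print(onz('wrist',*p))
im=cv2.imread('pics/w1.png')
cv2.imwrite('pics/w1a.png',cv2.resize(im[40:240,300:480],None,fx=3,fy=3,interpolation=cv2.INTER_CUBIC))
cv2.imwrite('pics/w1b.png',cv2.resize(im[140:215,150:250],None,fx=8,fy=8,interpolation=cv2.INTER_CUBIC))
E
```

```text
[522.8 -45.4 208. ]
[547.5  25.1 164. ]
[581.6 111.4  68. ]
[580.4 111.1   2. ]
[ 482.1 -130.7   56. ]
[ 490.7 -134.5   56. ]
```

View pics/w1a.png

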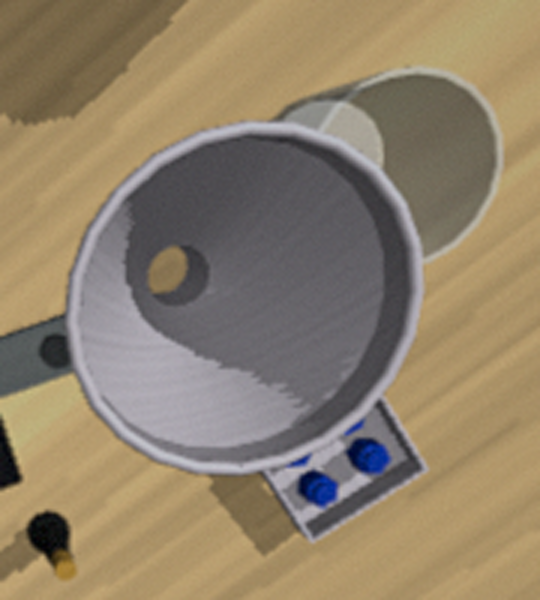

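View pics/w1b.png

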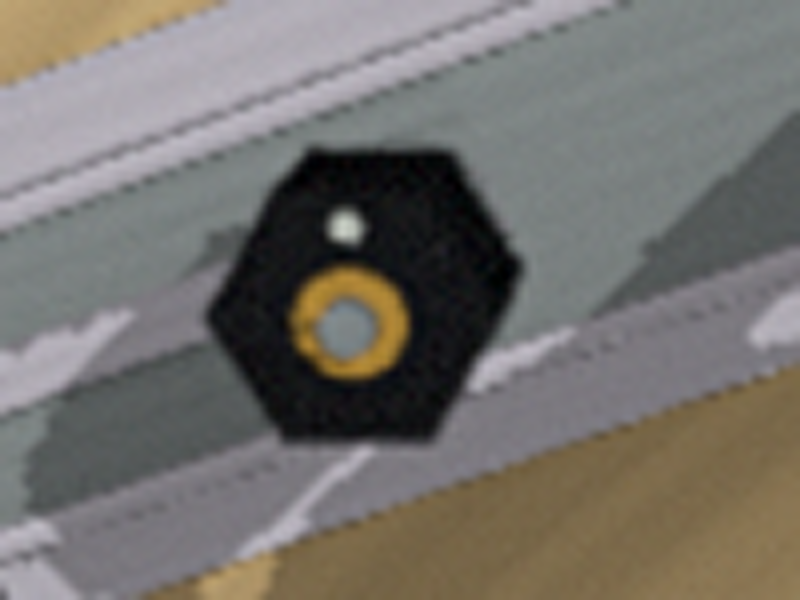

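```bash
python3 - <<'E'
from h import *
np.set_printoptions(precision=1,suppress=True)
for k,p in dict(post=(292.5,192,208),rim=(300+245/3-.3,40+298/3-.3,164),hole=(300+178/3,40+274/3,88),cup=(433.9,94.5,68),dot=(192.7,168,56),knob=(195.8,176.5,56)).items():print(k,onz('wrist',*p))
E
python3 go.py 523.5 -46 270 69.6
```

```text
post [522.8 -45.4 208. ]
rim [547.4  25.  164. ]
hole [555.3  26.5  88. ]
cup [579.3 105.9  68. ]
dot [ 480.2 -129.4   56. ]
knob [ 489.4 -133.5   56. ]
t 1.7 pos [514.5 -69.5 269.7] F [-0.5 -0.7 -0.3] M [ 0.01  0.   -0.01] w 0.999 q [ -9.  12.  92.  -0.  76. -58.]
delta [0.0237, -0.0084, -0.0003] rv [-0.02, 0.01, -20.09]
```

carry_out([
  [0, [0.0237, -0.0084, 0], [0, 0, -20]],
  [0, [0.0237, -0.0084, 0], [0, 0, -20]],
  [0, [0.0237, -0.0084, 0], [0, 0, -20]],
  [0, [0.0237, -0.0084, 0.02], [0, 0, -20]],
  [0, [0.0237, -0.0084, 0.05], [0, 0, -20]],
  [0, [0.0237, -0.0084, 0.075], [0, 0, -20]],
  [0, [0.0237, -0.0084, 0.075], [0, 0, -20]],
  [0, [0.0237, -0.0084, 0.075], [0, 0, -20]],
])

```text
time_s: 2.37
ee_pos: [523.0, -46.1, 194.2]
orientation: [-0.001, 0.821, 0.571, -0.001]
contact_force: [1.6, 0.3, 1.0]
grip_width: 1.003
```

```bash
python3 go.py 523.5 -46 195 69.6; python3 - <<'E'
from h import *
import cv2
cv2.imwrite("pics/w2.png",arm.snapshot('wrist'))
E
```

```text
t 2.37 pos [523.  -46.1 194.2] F [1.6 0.3 1. ] M [ 0.04 -0.06 -0.04] w 1.003 q [ -6.  15.  99.  -0.  66. -76.]
delta [0.0002, 0.0005, -0.0008] rv [-0.14, 0.04, -0.02]
```

View pics/w2.png

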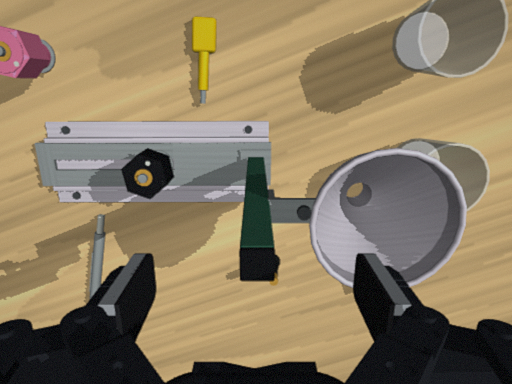

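Post top sits between the jaws at (258,265), square to them. Close.

carry_out([
  [120, [0, 0, 0], [0, 0, 0]],
  [200, [0, 0, 0], [0, 0, 0]],
  [255, [0, 0, 0], [0, 0, 0]],
  [255, [0, 0, 0], [0, 0, 0]],
  [255, [0, 0, 0], [0, 0, 0]],
  [255, [0, 0, 0], [0, 0, 0]],
  [255, [0, 0, 0], [0, 0, 0]],
  [255, [0, 0, 0], [0, 0, 0]],
], squeeze=40)

```text
time_s: 3.08
ee_pos: [523.8, -45.8, 195.4]
orientation: [0.0, 0.821, 0.571, 0.0]
contact_force: [-0.6, 0.7, 4.4]
grip_width: 0.17
```

```bash
python3 go.py 553.2 34 195 69.6
```

```text
t 3.08 pos [523.8 -45.8 195.4] F [-0.6  0.7  4.4] M [0.14 0.13 0.02] w 0.17 q [ -6.  15.  99.   0.  66. -76.]
delta [0.0851, -0.0001, 0.0004] rv [0.04, -0.02, 0.08]
```

carry_out([
  [255, [0.004, 0, 0], [0, 0, 0]],
  [255, [0.014, 0, 0], [0, 0, 0]],
  [255, [0.027, 0, 0], [0, 0, 0]],
  [255, [0.04, 0, 0], [0, 0, 0]],
  [255, [0.053, 0, 0], [0, 0, 0]],
  [255, [0.066, 0, 0], [0, 0, 0]],
  [255, [0.076, 0, 0], [0, 0, 0]],
  [255, [0.08, 0, 0], [0, 0, 0]],
])

```text
time_s: 3.75
ee_pos: [551.7, 29.9, 195.4]
orientation: [0.0, 0.82, 0.572, -0.0]
contact_force: [-1.9, -2.8, 6.0]
grip_width: 0.166
```

carry_out([
  [255, [0, 0, 0], [0, 0, 0]],
  [255, [0, 0, 0], [0, 0, 0]],
])

```text
time_s: 3.92
ee_pos: [551.9, 30.3, 195.4]
orientation: [-0.0, 0.821, 0.571, 0.001]
contact_force: [-0.6, 1.8, 5.0]
grip_width: 0.168
```

```bash
python3 go.py 553.2 34 195 69.6; python3 - <<'E'
from h import *
import cv2
for n in('wrist','side','top'):
  cv2.imwrite(f"pics/{n}3.png",arm.snapshot(n))
t=cv2.imread("pics/top3.png")[140:240,150:300];s=cv2.imread("pics/side3.png")[130:290,130:290]
cv2.imwrite('pics/t3c.png',cv2.resize(t,None,fx=5,fy=5,interpolation=cv2.INTER_CUBIC))
cv2.imwrite('pics/s3c.png',cv2.resize(s,None,fx=3.7,fy=3.7,interpolation=cv2.INTER_CUBIC))
E
```

```text
t 3.92 pos [551.9  30.3 195.4] F [-0.6  1.8  5. ] M [0.29 0.16 0.02] w 0.168 q [  2.  17.  95.   0.  67. -68.]
delta [0.0039, -0.0, 0.0004] rv [0.04, -0.09, 0.11]
```

View pics/wrist3.png

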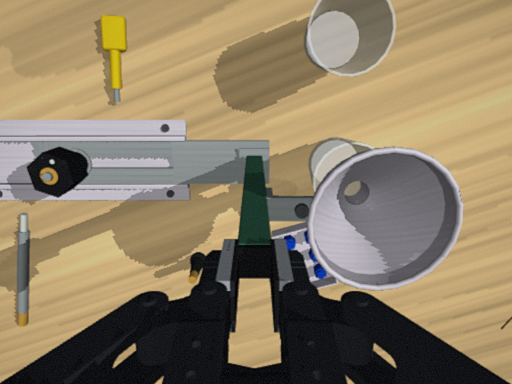

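View pics/s3c.png

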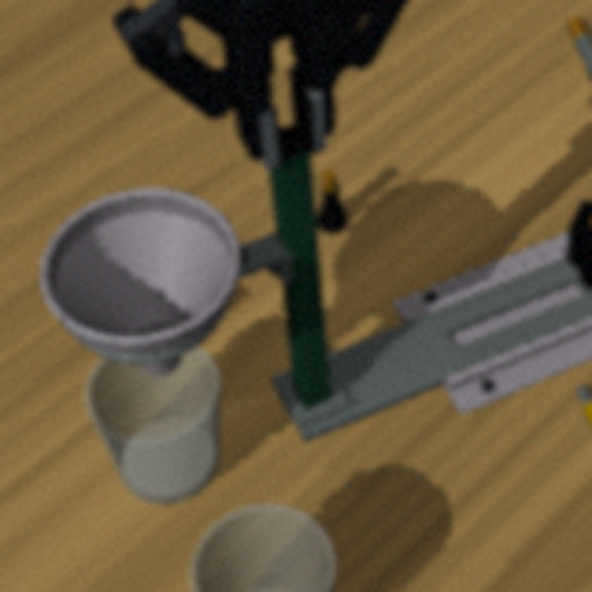

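View pics/t3c.png

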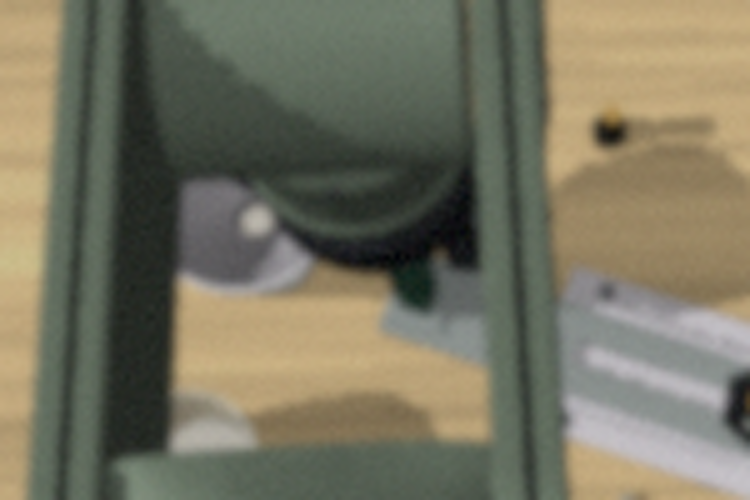

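```bash
python3 - <<'E'
from h import *
np.set_printoptions(precision=1,suppress=True)
s=lambda x,y:(130+x/3.7-.4,130+y/3.7-.4)
u=np.array([.349,.937]);n=np.array([.937,-.349])
S=onz('side',*s(163,370),88)[:2]
for c in((155,395),(155,392),(155,398)):
  C=onz('side',*s(*c),68)[:2];print(S,C,(C-S)@u,(C-S)@n)
# wrist: hole, cup base disc
im=None
import cv2
w=cv2.imread('pics/wrist3.png');cv2.imwrite('pics/w3c.png',cv2.resize(w[120:300,290:480],None,fx=3.3,fy=3.3,interpolation=cv2.INTER_CUBIC))
sd=cv2.imread('pics/side3.png');cv2.imwrite('pics/s3d.png',cv2.resize(sd[205:275,140:210],None,fx=8,fy=8,interpolation=cv2.INTER_CUBIC))
E
```

```text
[573.  103.8] [577.1 108.6] 5.995125193352502 2.208212374597656
[573.  103.8] [578.5 107.5] 5.377618150747426 3.8869688243717766
[573.  103.8] [575.8 109.8] 6.610827965684105 0.5343610192589288
```

View pics/w3c.png

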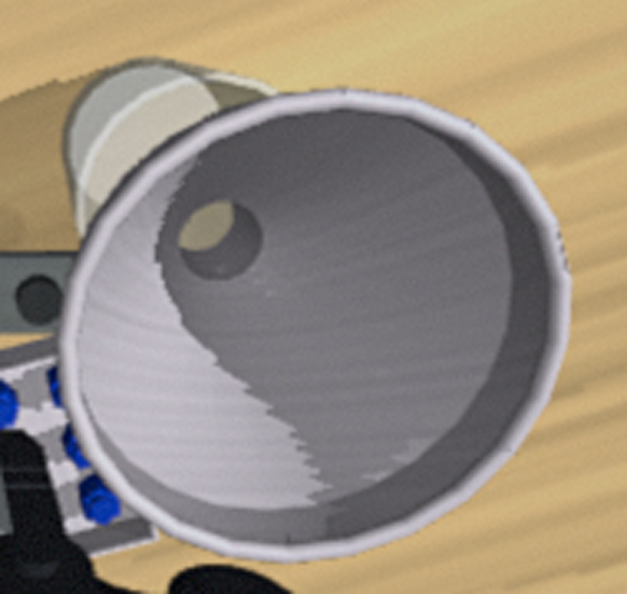

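View pics/s3d.png

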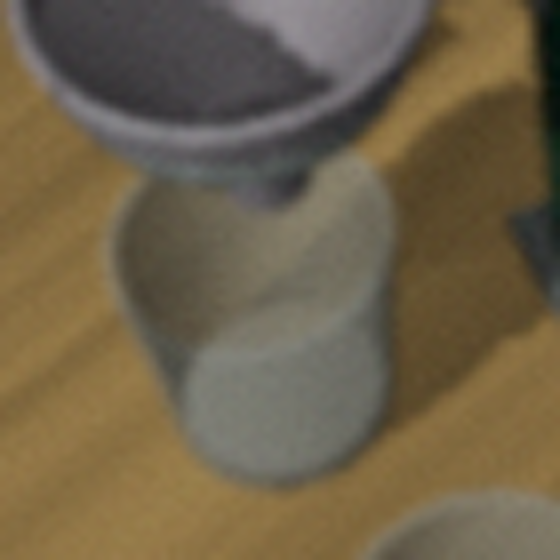

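Wrist and side both show the spout still about 5–6 mm short of the cup centre along the slide. Push 5.5 mm more, hold, then release.

carry_out([
  [255, [0.002, 0, 0], [0, 0, 0]],
  [255, [0.004, 0, 0], [0, 0, 0]],
  [255, [0.0055, 0, 0], [0, 0, 0]],
  [255, [0.0055, 0, 0], [0, 0, 0]],
  [255, [0.0055, 0, 0], [0, 0, 0]],
  [255, [0.0055, 0, 0], [0, 0, 0]],
  [255, [0.0055, 0, 0], [0, 0, 0]],
  [255, [0.0055, 0, 0], [0, 0, 0]],
])

```text
time_s: 4.73
ee_pos: [553.2, 34.1, 195.4]
orientation: [0.0, 0.821, 0.571, -0.0]
contact_force: [-1.7, -1.4, 6.5]
grip_width: 0.164
```

carry_out([
  [0, [0, 0, 0], [0, 0, 0]],
  [0, [0, 0, 0], [0, 0, 0]],
  [0, [0, 0, 0], [0, 0, 0]],
  [0, [0, 0, 0], [0, 0, 0]],
  [0, [0, 0, 0], [0, 0, 0]],
  [0, [0, 0, 0], [0, 0, 0]],
  [0, [0, 0, -0.02], [0, 0, 0]],
  [0, [0, 0, -0.05], [0, 0, 0]],
])

```text
time_s: 5.4
ee_pos: [551.4, 34.2, 242.3]
orientation: [-0.002, 0.821, 0.571, -0.003]
contact_force: [0.8, 0.4, 0.5]
grip_width: 1.003
```

```bash
python3 go.py 480 -160 270 96
```

```text
t 5.4 pos [551.4  34.2 242.3] F [0.8 0.4 0.5] M [-0.   -0.06 -0.03] w 1.003 q [  2.  16.  91.  -0.  74. -67.]
delta [-0.207, 0.0003, -0.027] rv [-0.43, 0.07, -26.32]
```

carry_out([
  [0, [0, 0, -0.02], [0, 0, 0]],
  [0, [-0.18, 0, -0.02], [0, 0, -26]],
  [0, [-0.18, 0, -0.02], [0, 0, -26]],
  [0, [-0.18, 0, -0.02], [0, 0, -26]],
  [0, [-0.18, 0, -0.02], [0, 0, -26]],
  [0, [-0.18, 0, -0.02], [0, 0, -26]],
  [0, [-0.18, 0, -0.02], [0, 0, -26]],
  [0, [-0.18, 0, -0.02], [0, 0, -26]],
])

```text
time_s: 6.07
ee_pos: [490.4, -135.4, 264.9]
orientation: [0.0, 0.672, 0.74, 0.0]
contact_force: [0.0, -0.4, 0.7]
grip_width: 1.0
```

```bash
python3 go.py 490 -134.5 150 96; python3 - <<'E'
from h import *
import cv2
for n in('wrist','side','top'):
  cv2.imwrite(f"pics/{n}4.png",arm.snapshot(n))
t=cv2.imread("pics/top4.png")[140:240,150:300];s=cv2.imread("pics/side4.png")[130:290,130:290]
cv2.imwrite('pics/t4c.png',cv2.resize(t,None,fx=5,fy=5,interpolation=cv2.INTER_CUBIC))
cv2.imwrite('pics/s4c.png',cv2.resize(s,None,fx=3.7,fy=3.7,interpolation=cv2.INTER_CUBIC))
E
```

```text
t 6.07 pos [ 490.4 -135.4  264.9] F [ 0.  -0.4  0.7] M [-0.02 -0.03 -0.01] w 1.0 q [ -17.   11.   94.    0.   75. -112.]
delta [0.0009, -0.0004, 0.1149] rv [0.02, -0.02, -0.49]
```

View pics/wrist4.png

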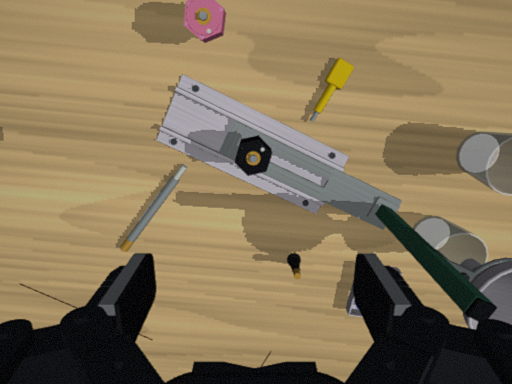

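View pics/s4c.png

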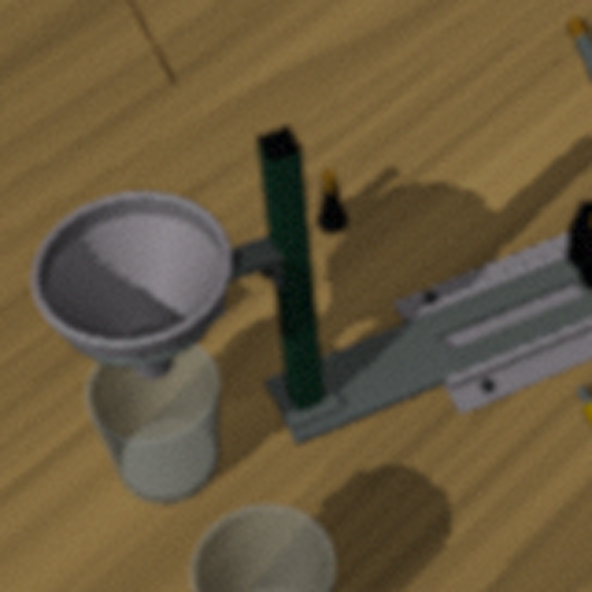

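View pics/t4c.png

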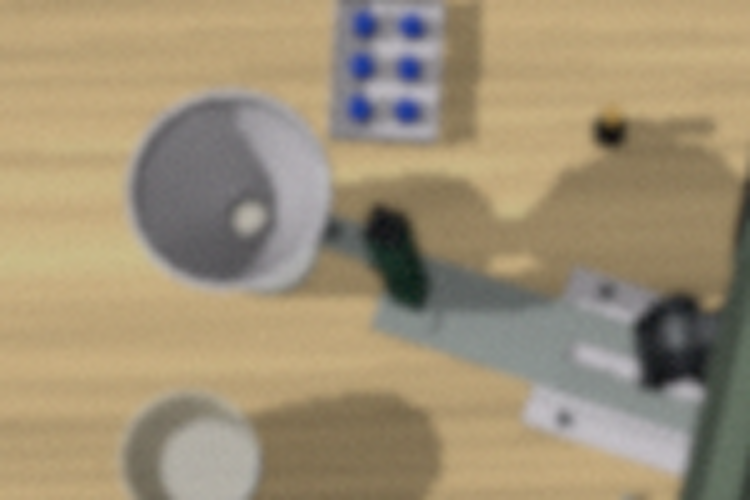

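```bash
python3 - <<'E'
from h import *
import cv2
np.set_printoptions(precision=1,suppress=True)
t=lambda x,y:(150+x/5-.4,140+y/5-.4)
s=lambda x,y:(130+x/3.7-.4,130+y/3.7-.4)
u=np.array([.349,.937]);n=np.array([.937,-.349])
S=onz('top',*t(229,190.5),164)[:2];C=np.array([581,104.5]);print('top',S,(C-S)@u,(C-S)@n)
H=onz('top',*t(249,218),88)[:2];print('tophole',H,(C-H)@u,(C-H)@n)
S=onz('side',*s(153,372),88)[:2];C=onz('side',*s(155,395),68)[:2];print('side',S,C,(C-S)@u,(C-S)@n)
w=cv2.imread('pics/wrist4.png');cv2.imwrite('pics/w4c.png',cv2.resize(w[120:190,210:300],None,fx=8,fy=8,interpolation=cv2.INTER_CUBIC))
E
```

```text
top [579.9 104.4] 0.4925462178800698 0.9415378633573079
tophole [581.7 105.9] -1.588202712890477 -0.19465960921061487
side [575.6 107.8] [577.1 108.6] 1.2939134971707702 1.1511167048949618
```

View pics/w4c.png

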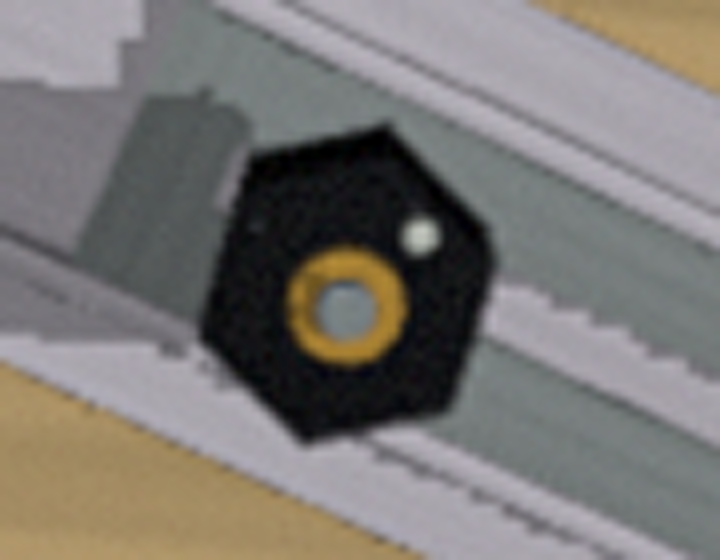

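```bash
python3 - <<'E'
from h import *
np.set_printoptions(precision=1,suppress=True)
t=lambda x,y:(210+x/8-.44,120+y/8-.44)
P=[onz('wrist',*t(*p),56)[:2] for p in((200,335),(305,440),(450,410),(493,265))]
for a,b in zip(P,P[1:]):
  d=b-a;print(np.linalg.norm(d),np.degrees(np.arctan2(d[1],d[0])))
print('c',(P[0]+P[3])/2,P)
for z in (56,): print('dot',onz('wrist',*t(421,236),z)[:2],'bolt',onz('wrist',*t(346,306),z)[:2])
E
python3 go.py 490 -134.5 90 96
```

```text
20.03806250407437 49.602351309869114
19.91483308431134 107.82786808001032
20.475486737255846 170.25896139104077
c [ 490.3 -136.2] [array([ 496.9, -155. ]), array([ 509.9, -139.8]), array([ 503.8, -120.8]), array([ 483.6, -117.3])]
dot [ 480.7 -127.2] bolt [ 491.1 -136.1]
t 6.22 pos [ 491.2 -133.7  264.8] F [ 0.6 -0.3 -0. ] M [ 0.01 -0.02 -0.01] w 1.002 q [ -17.   11.   94.    0.   75. -112.]
delta [-0.0008, -0.0013, 0.1748] rv [0.02, -0.02, -0.27]
```

Spout is within about 2 mm of the cup axis in both the top and side views. Knob top is centred at crop (346,300), flats at yaw 79° / 139° / 19°. I'll grip at yaw 79°.

carry_out([
  [0, [-0.0018, 0, 0.03], [0, 0, 7]],
  [0, [-0.0018, 0, 0.07], [0, 0, 14]],
  [0, [-0.0018, 0, 0.11], [0, 0, 16.5]],
  [0, [-0.0018, 0, 0.14], [0, 0, 16.5]],
  [0, [-0.0018, 0, 0.15], [0, 0, 16.5]],
  [0, [-0.0018, 0, 0.15], [0, 0, 16.5]],
  [0, [-0.0018, 0, 0.15], [0, 0, 16.5]],
])

```text
time_s: 6.8
ee_pos: [492.2, -135.9, 115.6]
orientation: [0.001, 0.77, 0.638, 0.0]
contact_force: [-0.4, 0.5, 0.3]
grip_width: 0.999
```

```bash
python3 go.py 490.7 -136 45 79.3; python3 - <<'E'
from h import *
import cv2
cv2.imwrite("pics/w5.png",arm.snapshot('wrist'))
print(proj('wrist',(490.7,-136,56)))
E
```

```text
t 6.8 pos [ 492.2 -135.9  115.6] F [-0.4  0.5  0.3] M [ 0.    0.02 -0.  ] w 0.999 q [-17.  18. 107.   0.  55. -96.]
delta [-0.0004, -0.0015, 0.0706] rv [0.07, 0.01, -0.04]
[255.65215225 203.6822843 ]
```

View pics/w5.png

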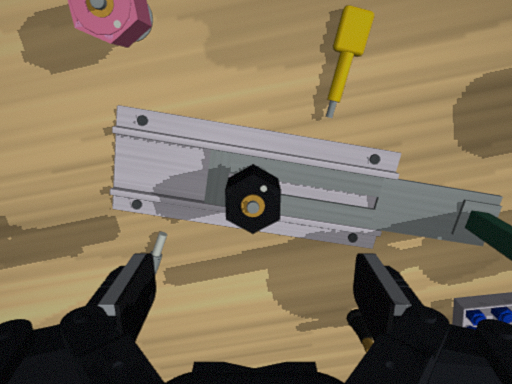

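Knob at (253,199) lies between the jaws with its flats parallel to the pads. Descend and close.

carry_out([
  [0, [-0.0015, -0.003, 0.02], [0, 0, 0]],
  [0, [-0.0015, -0.003, 0.045], [0, 0, 0]],
  [0, [-0.0015, -0.003, 0.065], [0, 0, 0]],
  [0, [-0.0015, -0.003, 0.0705], [0, 0, 0]],
  [0, [-0.0015, -0.003, 0.0705], [0, 0, 0]],
  [0, [-0.0015, -0.003, 0.0705], [0, 0, 0]],
])

```text
time_s: 7.35
ee_pos: [489.3, -137.6, 46.0]
orientation: [0.001, 0.771, 0.637, 0.001]
contact_force: [0.4, 0.1, 0.1]
grip_width: 1.0
```

carry_out([
  [80, [0, 0, 0], [0, 0, 0]],
  [120, [0, 0, 0], [0, 0, 0]],
  [255, [0, 0, 0], [0, 0, 0]],
  [255, [0, 0, 0], [0, 0, 0]],
  [255, [0, 0, 0], [0, 0, 0]],
  [255, [0, 0, 0], [0, 0, 0]],
  [255, [0, 0, 0], [0, 0, 0]],
  [255, [0, 0, 0], [0, 0, 0]],
], squeeze=60)

```text
time_s: 8.02
ee_pos: [488.3, -136.4, 45.6]
orientation: [0.0, 0.771, 0.637, 0.001]
contact_force: [-0.6, 4.8, 8.5]
grip_width: 0.379
```

```bash
python3 go.py 490.7 -136 45 79.3; python3 - <<'E'
from h import *
import cv2
cv2.imwrite("pics/w6.png",arm.snapshot('wrist'))
E
```

```text
t 8.02 pos [ 488.3 -136.4   45.6] F [-0.6  4.8  8.5] M [ 0.81  0.08 -0.03] w 0.379 q [-17.  23. 112.   0.  45. -96.]
delta [0.0009, 0.0023, 0.0006] rv [0.08, -0.09, -0.17]
```

View pics/w6.png

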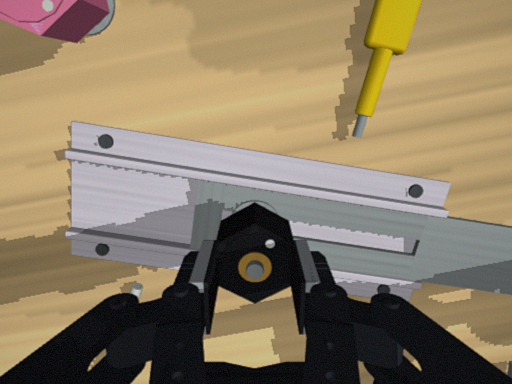

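```bash
python3 - <<'E'
from h import *
np.set_printoptions(precision=1,suppress=True)
s=arm.read_state();p=s['ee_pos'];print(proj('wrist',(p[0],p[1],56)),onz('wrist',254,252.5,56))
E
```

```text
[256.3 262.1] [ 483.3 -136.6   56. ]
```

```bash
cat > m.py <<'E'
from workcell import arm
import numpy as np
s=arm.read_state();w=s['orientation'];psi=np.degrees(2*np.arctan2(w[2],w[1]))
print('t%.2f'%s['time_s'],'psi %.2f q6 %.2f'%(psi,np.degrees(s['q'][5])),'tau6 %.3f'%s['tau'][5],'M',s['moment'].round(3),'F',s['contact_force'].round(1),'p',s['ee_pos'].round(1),'w %.3f'%s['grip_width'])
E
python3 m.py
```

```text
t8.07 psi 79.13 q6 -96.20 tau6 -0.008 M [ 0.815  0.145 -0.051] F [-0.   4.2  8. ] p [ 488.3 -136.4   45.6] w 0.385
```

carry_out([
  [255, [0, 0, 0], [0, 0, 2]],
  [255, [0, 0, 0], [0, 0, 4]],
  [255, [0, 0, 0], [0, 0, 6]],
  [255, [0, 0, 0], [0, 0, 8]],
  [255, [0, 0, 0], [0, 0, 10]],
  [255, [0, 0, 0], [0, 0, 12]],
  [255, [0, 0, 0], [0, 0, 12]],
], squeeze=90)

```text
time_s: 8.65
ee_pos: [488.5, -136.0, 45.8]
orientation: [-0.0, 0.834, 0.552, 0.001]
contact_force: [-1.0, 7.0, 9.9]
grip_width: 0.364
```

```bash
python3 m.py
```

```text
t8.65 psi 67.05 q6 -84.14 tau6 0.244 M [1.133 0.104 0.034] F [-1.   7.   9.9] p [ 488.5 -136.    45.8] w 0.364
```

carry_out([
  [255, [0, 0, 0], [0, 0, 2]],
  [255, [0, 0, 0], [0, 0, 4]],
  [255, [0, 0, 0], [0, 0, 6]],
  [255, [0, 0, 0], [0, 0, 8]],
  [255, [0, 0, 0], [0, 0, 10]],
  [255, [0, 0, 0], [0, 0, 10]],
  [255, [0, 0, 0], [0, 0, 10]],
])

```text
time_s: 9.23
ee_pos: [488.7, -135.7, 45.8]
orientation: [-0.001, 0.878, 0.478, 0.002]
contact_force: [-0.2, 8.0, 9.4]
grip_width: 0.365
```

```bash
python3 m.py
```

```text
t9.23 psi 57.09 q6 -74.20 tau6 0.038 M [ 1.425e+00 -1.000e-03 -1.500e-02] F [-0.2  8.   9.4] p [ 488.7 -135.7   45.8] w 0.365
```

carry_out([
  [255, [0, 0, 0], [0, 0, 2]],
  [255, [0, 0, 0], [0, 0, 4]],
  [255, [0, 0, 0], [0, 0, 6]],
  [255, [0, 0, 0], [0, 0, 8]],
  [255, [0, 0, 0], [0, 0, 8]],
  [255, [0, 0, 0], [0, 0, 8]],
])

```text
time_s: 9.73
ee_pos: [488.8, -135.4, 45.8]
orientation: [-0.001, 0.91, 0.415, 0.002]
contact_force: [0.4, 9.0, 8.8]
grip_width: 0.364
```

```bash
python3 m.py
```

```text
t9.73 psi 49.07 q6 -66.20 tau6 0.039 M [ 1.618 -0.096  0.035] F [0.4 9.  8.8] p [ 488.8 -135.4   45.8] w 0.364
```

carry_out([
  [255, [0.0008, -0.0006, 0], [0, 0, 2]],
  [255, [0.0015, -0.0013, 0], [0, 0, 4]],
  [255, [0.0015, -0.0013, 0], [0, 0, 6]],
  [255, [0.0015, -0.0013, 0], [0, 0, 8]],
  [255, [0.0015, -0.0013, 0], [0, 0, 8]],
  [255, [0.0015, -0.0013, 0], [0, 0, 8]],
])

```text
time_s: 10.23
ee_pos: [489.1, -135.0, 45.9]
orientation: [0.001, 0.936, 0.351, 0.002]
contact_force: [0.5, 3.0, 7.5]
grip_width: 0.364
```

```bash
python3 m.py
```

```text
t10.23 psi 41.15 q6 -57.98 tau6 0.028 M [ 0.514 -0.042  0.062] F [0.5 3.  7.5] p [ 489.1 -135.    45.9] w 0.364
```

carry_out([
  [255, [0, 0, 0], [0, 0, 2]],
  [255, [0, 0, 0], [0, 0, 4]],
  [255, [0, 0, 0], [0, 0, 6]],
  [255, [0, 0, 0], [0, 0, 8]],
  [255, [0, 0, 0], [0, 0, 8]],
  [255, [0, 0, 0], [0, 0, 8]],
])

```text
time_s: 10.73
ee_pos: [489.4, -134.8, 45.9]
orientation: [0.0, 0.958, 0.285, 0.002]
contact_force: [1.0, 3.0, 7.6]
grip_width: 0.368
```

```bash
python3 m.py
```

```text
t10.73 psi 33.14 q6 -49.98 tau6 0.029 M [ 0.617 -0.161  0.033] F [1.  3.  7.6] p [ 489.4 -134.8   45.9] w 0.368
```

Still loose after 46° of turning. I'll keep going in 8° steps and read the torque after each one.

carry_out([
  [255, [0, 0, 0], [0, 0, 2]],
  [255, [0, 0, 0], [0, 0, 4]],
  [255, [0, 0, 0], [0, 0, 6]],
  [255, [0, 0, 0], [0, 0, 8]],
  [255, [0, 0, 0], [0, 0, 8]],
  [255, [0, 0, 0], [0, 0, 8]],
])

```text
time_s: 11.23
ee_pos: [489.6, -134.7, 45.9]
orientation: [0.0, 0.976, 0.218, 0.002]
contact_force: [1.4, 5.2, 6.9]
grip_width: 0.363
```

```bash
python3 m.py
```

```text
t11.23 psi 25.12 q6 -41.98 tau6 0.030 M [ 0.788 -0.252 -0.019] F [1.4 5.2 6.9] p [ 489.6 -134.7   45.9] w 0.363
```

carry_out([
  [255, [0, 0, 0], [0, 0, 2]],
  [255, [0, 0, 0], [0, 0, 4]],
  [255, [0, 0, 0], [0, 0, 6]],
  [255, [0, 0, 0], [0, 0, 8]],
  [255, [0, 0, 0], [0, 0, 8]],
  [255, [0, 0, 0], [0, 0, 8]],
])

```text
time_s: 11.73
ee_pos: [490.0, -134.6, 45.9]
orientation: [0.0, 0.989, 0.149, 0.003]
contact_force: [2.4, 5.8, 6.9]
grip_width: 0.365
```

```bash
python3 m.py
```

```text
t11.73 psi 17.12 q6 -33.98 tau6 0.031 M [ 0.911 -0.393  0.017] F [2.4 5.8 6.9] p [ 490.  -134.6   45.9] w 0.365
```

carry_out([
  [255, [0, 0, 0], [0, 0, 2]],
  [255, [0, 0, 0], [0, 0, 4]],
  [255, [0, 0, 0], [0, 0, 6]],
  [255, [0, 0, 0], [0, 0, 8]],
  [255, [0, 0, 0], [0, 0, 8]],
])

```text
time_s: 12.15
ee_pos: [490.2, -134.5, 45.9]
orientation: [-0.0, 0.997, 0.079, 0.003]
contact_force: [3.6, 4.9, 6.8]
grip_width: 0.362
```

```bash
python3 m.py
```

```text
t12.15 psi 9.05 q6 -25.92 tau6 0.240 M [ 0.946 -0.514  0.004] F [3.6 4.9 6.8] p [ 490.2 -134.5   45.9] w 0.362
```

carry_out([
  [255, [0, 0, 0], [0, 0, 2]],
  [255, [0, 0, 0], [0, 0, 4]],
  [255, [0, 0, 0], [0, 0, 6]],
  [255, [0, 0, 0], [0, 0, 8]],
  [255, [0, 0, 0], [0, 0, 8]],
])

```text
time_s: 12.57
ee_pos: [490.6, -134.5, 46.0]
orientation: [-0.0, 1.0, 0.009, 0.003]
contact_force: [3.5, 6.1, 6.3]
grip_width: 0.363
```

```bash
python3 m.py
```

```text
t12.57 psi 1.04 q6 -17.92 tau6 0.240 M [ 1.023 -0.604  0.02 ] F [3.5 6.1 6.3] p [ 490.6 -134.5   46. ] w 0.363
```

carry_out([
  [255, [0, 0, 0], [0, 0, 2]],
  [255, [0, 0, 0], [0, 0, 4]],
  [255, [0, 0, 0], [0, 0, 6]],
  [255, [0, 0, 0], [0, 0, 8]],
  [255, [0, 0, 0], [0, 0, 8]],
  [255, [0, 0, 0], [0, 0, 8]],
])

```text
time_s: 13.07
ee_pos: [490.9, -134.5, 45.9]
orientation: [-0.001, 0.998, -0.06, 0.004]
contact_force: [4.5, 6.2, 5.1]
grip_width: 0.362
```

```bash
python3 m.py
```

```text
t13.07 psi -6.90 q6 -9.98 tau6 0.031 M [ 1.048 -0.784  0.007] F [4.5 6.2 5.1] p [ 490.9 -134.5   45.9] w 0.362
```

carry_out([
  [255, [0, 0, 0], [0, 0, 2]],
  [255, [0, 0, 0], [0, 0, 4]],
  [255, [0, 0, 0], [0, 0, 6]],
  [255, [0, 0, 0], [0, 0, 8]],
  [255, [0, 0, 0], [0, 0, 8]],
  [255, [0, 0, 0], [0, 0, 8]],
])

```text
time_s: 13.57
ee_pos: [491.2, -134.6, 46.0]
orientation: [-0.001, 0.992, -0.13, 0.004]
contact_force: [4.3, 6.0, 4.9]
grip_width: 0.36
```

```bash
python3 m.py
```

```text
t13.57 psi -14.90 q6 -1.98 tau6 0.031 M [ 1.019 -0.868  0.021] F [4.3 6.  4.9] p [ 491.2 -134.6   46. ] w 0.360
```

carry_out([
  [255, [0, 0, 0], [0, 0, 2]],
  [255, [0, 0, 0], [0, 0, 4]],
  [255, [0, 0, 0], [0, 0, 6]],
  [255, [0, 0, 0], [0, 0, 8]],
  [255, [0, 0, 0], [0, 0, 8]],
  [255, [0, 0, 0], [0, 0, 8]],
])

```text
time_s: 14.07
ee_pos: [491.5, -134.6, 46.0]
orientation: [-0.001, 0.98, -0.198, 0.004]
contact_force: [5.0, 5.7, 3.7]
grip_width: 0.364
```

```bash
python3 m.py
```

```text
t14.07 psi -22.83 q6 5.97 tau6 0.344 M [ 1.034 -0.949  0.371] F [5.  5.7 3.7] p [ 491.5 -134.6   46. ] w 0.364
```

carry_out([
  [255, [0, 0, 0], [0, 0, 2]],
  [255, [0, 0, 0], [0, 0, 4]],
  [255, [0, 0, 0], [0, 0, 6]],
  [255, [0, 0, 0], [0, 0, 8]],
  [255, [0, 0, 0], [0, 0, 8]],
  [255, [0, 0, 0], [0, 0, 8]],
])

```text
time_s: 14.57
ee_pos: [491.8, -134.8, 46.0]
orientation: [-0.001, 0.964, -0.266, 0.004]
contact_force: [6.0, 6.1, 2.4]
grip_width: 0.369
```

```bash
python3 m.py
```

```text
t14.57 psi -30.82 q6 13.97 tau6 0.352 M [ 1.02  -1.028  0.361] F [6.  6.1 2.4] p [ 491.8 -134.8   46. ] w 0.369
```

The bite came between yaw −15° and −23° (torque 0.03 → 0.35). Full torque was reached by −22.8°, so onset is about −16°. An eighth of a turn more ends at about −61°, so I'll turn 30° further.

carry_out([
  [255, [0, 0, 0], [0, 0, 2.5]],
  [255, [0, 0, 0], [0, 0, 5]],
  [255, [0, 0, 0], [0, 0, 7.5]],
  [255, [0, 0, 0], [0, 0, 10]],
  [255, [0, 0, 0], [0, 0, 12.5]],
  [255, [0, 0, 0], [0, 0, 15]],
  [255, [0, 0, 0], [0, 0, 15]],
  [255, [0, 0, 0], [0, 0, 15]],
])

```text
time_s: 15.23
ee_pos: [492.3, -135.2, 46.0]
orientation: [-0.002, 0.921, -0.389, 0.005]
contact_force: [7.1, 4.9, 2.9]
grip_width: 0.36
```

```bash
python3 m.py
```

```text
t15.23 psi -45.81 q6 28.97 tau6 0.375 M [ 0.755 -1.232  0.402] F [7.1 4.9 2.9] p [ 492.3 -135.2   46. ] w 0.360
```

carry_out([
  [255, [0, 0, 0], [0, 0, 2.5]],
  [255, [0, 0, 0], [0, 0, 5]],
  [255, [0, 0, 0], [0, 0, 7.5]],
  [255, [0, 0, 0], [0, 0, 10]],
  [255, [0, 0, 0], [0, 0, 12.5]],
  [255, [0, 0, 0], [0, 0, 15]],
  [255, [0, 0, 0], [0, 0, 15]],
  [255, [0, 0, 0], [0, 0, 15]],
])

```text
time_s: 15.9
ee_pos: [492.7, -135.6, 46.0]
orientation: [-0.002, 0.863, -0.506, 0.005]
contact_force: [7.6, 2.9, 1.5]
grip_width: 0.364
```

```bash
python3 m.py; python3 - <<'E'
from h import *
import cv2
w=arm.snapshot('wrist');cv2.imwrite("pics/w7.png",w)
E
```

```text
t15.90 psi -60.79 q6 43.96 tau6 0.412 M [ 0.562 -1.325  0.378] F [7.6 2.9 1.5] p [ 492.7 -135.6   46. ] w 0.364
```

View pics/w7.png

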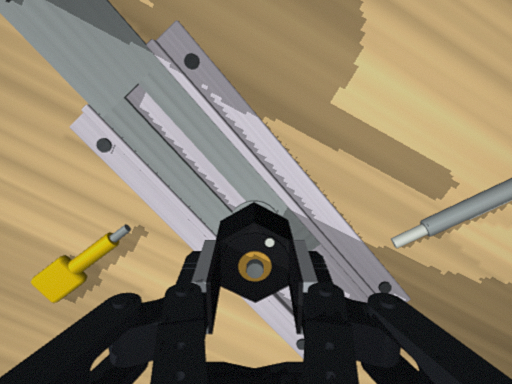

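The knob turned with the jaws: the dot is still at (270,243) relative to them, so there was no slip. Release and lift.

carry_out([
  [0, [0, 0, 0], [0, 0, 0]],
  [0, [0, 0, 0], [0, 0, 0]],
  [0, [0, 0, 0], [0, 0, 0]],
  [0, [0, 0, 0], [0, 0, 0]],
  [0, [0, 0, 0], [0, 0, 0]],
  [0, [0, 0, -0.02], [0, 0, 0]],
  [0, [0, 0, -0.06], [0, 0, 0]],
  [0, [0, 0, -0.1], [0, 0, 0]],
])

```text
time_s: 16.62
ee_pos: [486.2, -134.9, 144.2]
orientation: [0.001, 0.862, -0.506, -0.002]
contact_force: [1.2, -0.2, 0.1]
grip_width: 0.999
```

carry_out([
  [0, [0, 0, -0.04], [0, 0, 0]],
  [0, [0, 0, -0.08], [0, 0, 0]],
  [0, [0.06, 0.0, -0.12], [0, 0, 0]],
  [0, [0.1, 0.0, -0.12], [0, 0, 0]],
  [0, [0.14, 0.0, -0.12], [0, 0, 0]],
  [0, [0.14, 0.0, -0.12], [0, 0, 0]],
  [0, [0.14, 0.0, -0.12], [0, 0, 0]],
  [0, [0.14, 0.0, -0.12], [0, 0, 0]],
])

```text
time_s: 17.28
ee_pos: [555.8, -258.3, 263.4]
orientation: [-0.0, 0.862, -0.507, -0.001]
contact_force: [-0.7, 0.8, 0.7]
grip_width: 0.996
```

```bash
python3 m.py; python3 - <<'E'
from h import *
import cv2
for n in('side','top','wrist'):
  cv2.imwrite(f"pics/{n}8.png",arm.snapshot(n))
t=cv2.imread("pics/top8.png")[140:260,150:350];s=cv2.imread("pics/side8.png")[130:290,130:330]
cv2.imwrite('pics/t8c.png',cv2.resize(t,None,fx=4,fy=4,interpolation=cv2.INTER_CUBIC))
cv2.imwrite('pics/s8c.png',cv2.resize(s,None,fx=3.7,fy=3.7,interpolation=cv2.INTER_CUBIC))
E
```

```text
t17.28 psi -60.92 q6 34.91 tau6 -0.019 M [ 0.062  0.032 -0.056] F [-0.7  0.8  0.7] p [ 555.8 -258.3  263.4] w 0.996
```

View pics/t8c.png

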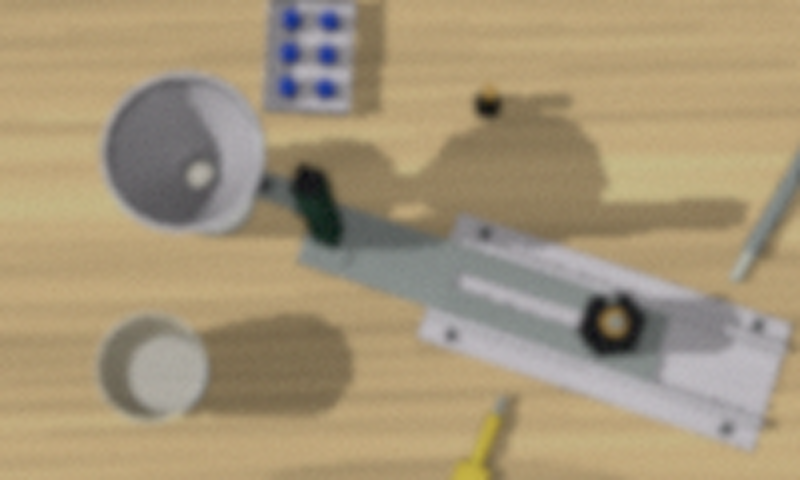

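View pics/s8c.png

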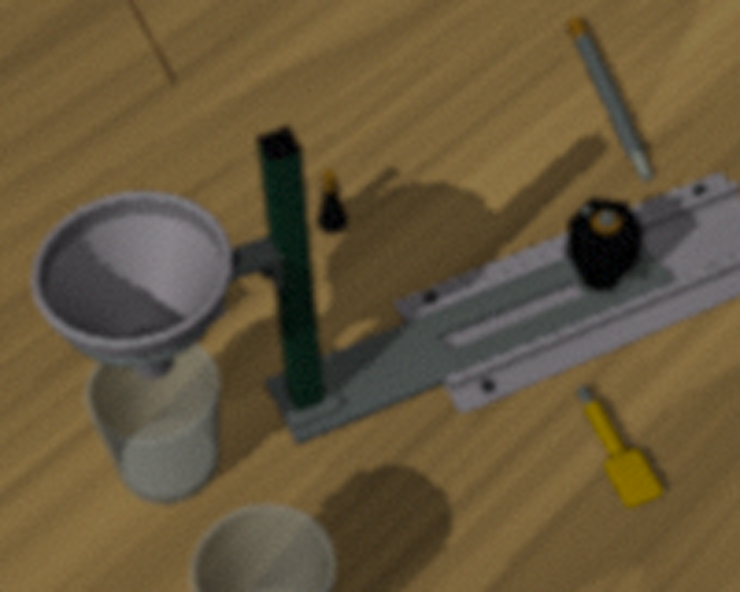

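View pics/wrist8.png

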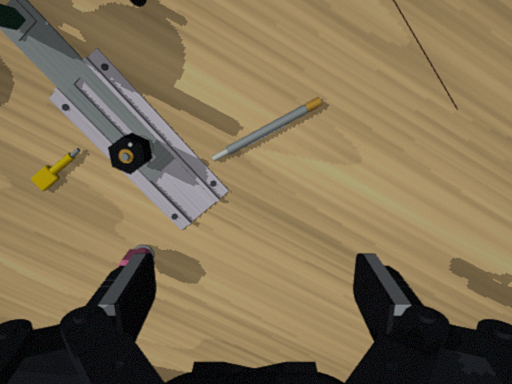

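The funnel and cup sit at the same side-view pixels as before locking (rim x 35–230, cup rim x 90–220). All bystanders are in place and the arm is clear. Handing in.

```bash
python3 -c "
from workcell import arm
print(arm.job_done(), arm.read_state()['time_s'])"
```

```text
the job is handed in; nothing more can be done
the job is handed in; nothing more can be done
```

I slid the bracket about 85 mm along its channel, so the spout is over the farther cup, then locked it with the black knob and handed the job in. The last reading before hand-in was 17.3 s, well inside the 72 s limit. The hand-in gives no verdict, so the clamp force itself is unconfirmed.

- **Centring:** before locking, the top and side views put the spout within about 2 mm of the cup's axis. After locking and letting go, funnel and cup sat at the same side-view pixels.
- **Locking:** the torque jumped from 0.03 to 0.35 N m between 94° and 102° of turning, and I put the bite at about 95°. I stopped at 140°, about 45° past it, with the torque at 0.41 N m. The bite point is uncertain by a few degrees.
- **Knob and jaws:** the white dot kept its place between the jaws all the way, so the knob did not slip.
- **Surroundings:** by eye, the cup, cap tray, stem, gauge and core tool were where they started, and the arm was clear of everything. I did not measure their positions again at the end.
- **Disagreements:** the camera estimates of the cup and funnel positions differed by 2–5 mm. My two readings of the knob's starting angle differed by about 17°, possibly because the sliding foot turned it. I used the second, closer one for the grip.

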